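Load the centrifuge rotor in balance

ROBOT

A 6-joint arm with a two-finger parallel gripper is mounted at the origin on a cart in front of the work surface, level with it; the furniture and walls round the work are solid. World frame = base frame: x ahead of the robot, y to its left, z up, the work surface at z = 0. Lengths are in m, angles in rad, forces in N, time in s.
With the tool pointing down it reaches from about 0.425 to 1.125 m from the base axis. Payload 14.9 kg.
Tool frame: the origin (TCP) lies midway between the tips of the shut fingers; the grasp point (between the pads) lies 19 mm behind it (robot.tcp_to_grasp is the distance from the TCP to the grasp point, in m); z points along the fingers, y is the line along which they close (so a half turn about z gives the same grasp; the last joint's range is limited). The gripper opens to 91 mm and grips with 3 to 60 N. Pads are 32 mm wide; open, the fingers measure 118 mm over their backs; the gripper's body (76 mm by 178 mm) begins 60 mm behind the grasp point.
Start: joints at [-1.158, 0.379, 1.734, -0, 1.028, -0.033], TCP at [0.302, -0.632, 0.19] pointing down, gripper open.
Joint ranges: [-2.77, 2.77], [-0.74, 2.19], [0, 2.66], [-1.06, 4.2], [0.31, 2.87], [-3.08, 3.08]. Speed limits (rad/s): [1.89, 1.89, 2.39, 3.14, 3.14, 3.14].

INTERFACE

Orientations are given as a unit quaternion [w, x, y, z].
In Python, from workcell import robot gives the robot as it stands. The module is installed in compiled form; this text tells all that it offers.
- The arm moves only by the shell command python3 -m pendant 'ROWS' [FORCE]. ROWS is JSON, a list of rows, each a list of 3 entries, a list of its own where there are three numbers: the shift along the tool's x, y, z as a fraction of full scale, then the turn, a rotation vector about the tool's x, y, z as a fraction of full scale, then the closure, from 0 (fully open) to 1 (shut). In form: [[[x, y, z], [wx, wy, wz], hand], ...]. A call has 1 to 12 rows; each row shifts and turns the commanded pose from where the row before left it, along the tool's axes as they then stand; what a row does not reach is not made up. Full scale, the value 1, is 25 mm for a shift and 0.08 rad for a turn. A row lasts 1/12 s, in which the tool goes at most 41.7 mm and 7.16 degrees, less where a joint would pass 70% of its speed; a pose out of reach is approached as far as the arm can. A call with a number of a shift or a turn outside -1 to 1 is refused whole. A call with a gripper value outside its range is refused whole. The fingers move at their own pace and stop on an object; FORCE is the grip in N (left out, the last holds). Time passes only in rows, so rows that do not move let the fingers close. It gives the time, the measured TCP pose, the force, the opening and the grip force at its end, in the units of the state.
- robot.get_state(): the state, without advancing time (a new reading comes with each control period).
- robot.read_camera(name): name is "scene" or "top" or "wrist"; returns the picture (480x640x3 uint8, red, green, blue); there is no depth.
- robot.get_calibration(name): a dict with "vfov" (degrees; the focal length in pixels is half the picture's height over the tangent of half this angle, whatever the lens; pixels are square), "cx", "cy" (the principal point, pixels), "R" (3x3) and "t" (3): a world point X has camera coordinates R X + t. Camera axes: x right, y down, z forward; pixel columns grow to the right and rows downward; lengths in m; the calibration is good to about 2 mm. A picture is of the moment at which its call begins: read the wrist's pose just before it. get_calibration takes no time and is no camera call; for the wrist camera it gives the pose at the moment of the call.
- robot.hand_in(): hands the job in; it is judged then, once.
The state is a dict: "time": time; "joint_positions": joint angles; "joint_velocities": joint speeds; "effort": joint torques, N m; "position": TCP position; "ee_rot": TCP orientation; "wrist_force": force on the tool from outside, world axes, zero at the start; "ft_torque": the same for the moment, N m; "grip_width": finger opening in m; "grip_force": force on a finger pad.
Only numpy, scipy, OpenCV 4.12 (cv2) and the standard library are available. Lean on these libraries where they do the work, as an engineer would, in place of code of your own. Each camera call takes 0.05 s, during which the arm holds its last target. There are 200 camera calls.

TASK

Load the small centrifuge for a balanced spin: of the glassware at the front of the bench, stand the two tall clear vials in two buckets that face each other straight across the rotor, and the two dark screw-capped bottles in the other two buckets, one in each bucket, upright on the bucket floor. The single short vial has no counterpart, so leave it standing where it is, and leave the pot of cotton wool in front of the tray alone.

Things in the scene. Friction and masses are not known exactly. Their poses are not given: they have to be found in the camera images.
- tall_vial_1: tall clear glass vial with a crimped neck and flat grey-blue stopper, 20 mm across, 57 mm tall (to the fingers a plain 20 mm cylinder up to its stopper), standing free at the front of the bench; origin at the centre of its base, z up its axis. The two tall vials are alike and balance one another. About 22 g
- tall_vial_2: tall clear glass vial with a crimped neck and flat grey-blue stopper, 20 mm across, 57 mm tall (to the fingers a plain 20 mm cylinder up to its stopper), standing free at the front of the bench; origin at the centre of its base, z up its axis. The two tall vials are alike and balance one another. About 22 g
- dark_bottle_1: dark glass bottle with a black screw cap, 20 mm across, 46 mm tall (body 19.4 mm across up to 33 mm, the cap above it 17.4 mm across), standing free at the front of the bench (not one of those in the blue trays at the back left); origin at the centre of its base, z up its axis. The two dark bottles are alike and balance one another. About 24 g
- dark_bottle_2: dark glass bottle with a black screw cap, 20 mm across, 46 mm tall (body 19.4 mm across up to 33 mm, the cap above it 17.4 mm across), standing free at the front of the bench (not one of those in the blue trays at the back left); origin at the centre of its base, z up its axis. The two dark bottles are alike and balance one another. About 24 g
- bucket_1: one of four alike round rotor buckets: bore 36 mm wide, 19 mm deep, rim 43 mm over all; origin at the centre of its inner floor, 49 mm above the bench, z up, x outward from the spindle. Faces bucket_3 (124 mm apart; neighbours 88 mm); nothing between stands above the rims. Pushed, it gives way: the rotor turns (friction 0.015 N m), the bucket swings on its pins and springs back upright
- bucket_2: one of four alike round rotor buckets: bore 36 mm wide, 19 mm deep, rim 43 mm over all; origin at the centre of its inner floor, 49 mm above the bench, z up, x outward from the spindle. Faces bucket_4 (124 mm apart; neighbours 88 mm); nothing between stands above the rims. Pushed, it gives way: the rotor turns (friction 0.015 N m), the bucket swings on its pins and springs back upright
- bucket_3: one of four alike round rotor buckets: bore 36 mm wide, 19 mm deep, rim 43 mm over all; origin at the centre of its inner floor, 49 mm above the bench, z up, x outward from the spindle. Faces bucket_1 (124 mm apart; neighbours 88 mm); nothing between stands above the rims. Pushed, it gives way: the rotor turns (friction 0.015 N m), the bucket swings on its pins and springs back upright
- bucket_4: one of four alike round rotor buckets: bore 36 mm wide, 19 mm deep, rim 43 mm over all; origin at the centre of its inner floor, 49 mm above the bench, z up, x outward from the spindle. Faces bucket_2 (124 mm apart; neighbours 88 mm); nothing between stands above the rims. Pushed, it gives way: the rotor turns (friction 0.015 N m), the bucket swings on its pins and springs back upright
- odd_vial: short clear glass vial with a crimped neck, 17 mm across, 39 mm tall, the only one of its size standing free at the front of the bench: it has no counterpart and is not loaded; origin at the centre of its base, z up
- cotton_pot: clear plastic pot of cotton wool, 80 mm across, 61 mm tall, at the left of the work in front of the steel tray (a second one stands farther left); not part of the job; origin at the centre of its base, z up

How it is judged:
By the outcome, as a careful person would: the job done as asked, in the order asked, and still so for the second after the job is handed in, with the robot touching nothing.
It also fails if it takes over 90 s, if anything falls off the work surface, if the arm or the gripper's body presses on something with over 40 N, if the wrist force passes 120 N, or if a joint passes its speed limit or range.

## Working session

There is one attempt and no reset: what is moved stays moved. The work goes in short steps, Python scripts to look and compute and a shell command to move; the robot and the scene stay as the last step left them, time stands still between calls to the robot, and variables do not carry over. Pictures are saved under pics/ and viewed, at most 14 in all, crops included, and the job is handed in when it is done.

```bash
mkdir -p pics
python3 - <<'E'
from workcell import robot
import cv2
for n in("scene","top","wrist"):
    im=robot.read_camera(n); cv2.imwrite(f"pics/{n}0.png",im[:,:,::-1]); c=robot.get_calibration(n); print(n,c)
print(robot.get_state(), robot.tcp_to_grasp)
E
```

```text
scene {'vfov': 57.77931373547582, 'cx': 319.05329213833863, 'cy': 232.68727101125333, 'R': array([[-0.85109809, -0.52475025,  0.01640775],
       [-0.27168567,  0.41347714, -0.86903599],
       [ 0.44924262, -0.74409262, -0.49447673]]), 't': array([0.49395458, 0.15475778, 0.86863787])}
top {'vfov': 53.99180932260592, 'cx': 325.43160084268425, 'cy': 241.39898893407891, 'R': array([[-0.02289764, -0.9997339 ,  0.00279803],
       [-0.98261361,  0.02198955, -0.1843555 ],
       [ 0.18424492, -0.00697069, -0.98285565]]), 't': array([0.10672832, 0.48480398, 1.05689584])}
wrist {'vfov': 58.83731261812598, 'cx': 309.52778804067316, 'cy': 242.02754257058638, 'R': array([[ 0.43073937, -0.90247569, -0.00110295],
       [-0.86324617, -0.41237145,  0.29112857],
       [-0.26319128, -0.12444842, -0.9566833 ]]), 't': array([-0.69900484, -0.03303739,  0.39224581])}
{'time': 0.15, 'joint_positions': array([-1.15825744e+00,  3.79254991e-01,  1.73463650e+00,  9.20910924e-06,
        1.02849257e+00, -3.32903366e-02]), 'joint_velocities': array([-0.00288505, -0.00184259, -0.00258672, -0.00043814,  0.00171762,
       -0.00038304]), 'effort': array([-7.13098489e-04, -7.64110279e+01, -4.34656692e+01,  6.50227536e-02,
        4.09593119e-02, -3.73001751e-05]), 'position': array([ 0.30172298, -0.63129168,  0.18926711]), 'ee_rot': array([-3.89354179e-04,  9.75257700e-01,  2.21070716e-01, -7.07139131e-05]), 'wrist_force': array([-0.43864803,  0.27247694,  0.00656851]), 'ft_torque': array([0.00680591, 0.00518525, 0.00995232]), 'grip_force': 0.0, 'grip_width': 0.09083800646925498} 0.0188
```

View pics/scene0.png

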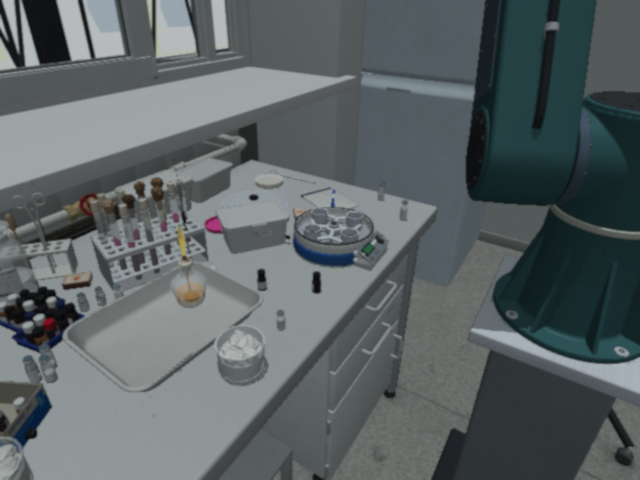

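View pics/top0.png

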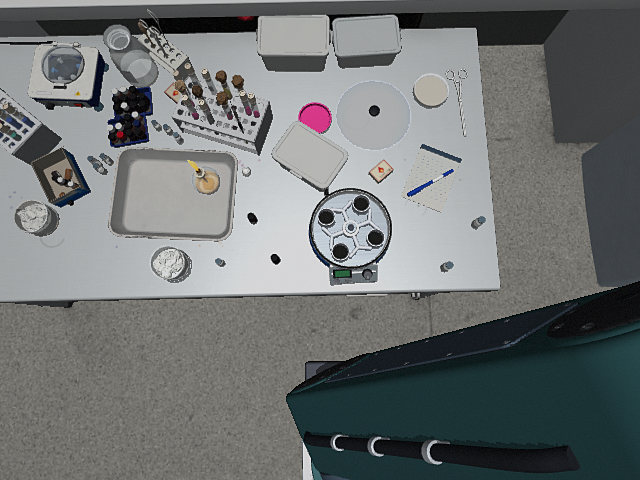

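The scene and top views show the tall vials at top px (478,222) and (447,266). The dark bottles are at (252,218) and (276,259), and the odd vial is at (220,262). The rotor is centred near (351,227), with buckets near (326,217), (361,204), (375,238) and (340,252). Next I'll zoom in.

```bash
python3 - <<'E'
import cv2,numpy as np
t=cv2.imread("pics/top0.png")
def cr(x,y,w,h,s): return cv2.resize(t[y:y+h,x:x+w],(w*s,h*s),interpolation=cv2.INTER_CUBIC)
a=cr(300,180,100,110,5)   #500x550
b=cr(430,205,60,70,4)  #240x280
c=cr(235,205,60,67,4)
cv2.imwrite("pics/z1.png",np.hstack([a,np.vstack([b,c,])[:548] if 0 else cv2.resize(np.vstack([b,c]),(240,550))]))
E
cat > h.py <<'E'
import numpy as np
from workcell import robot
def ray(n,uv,z,c=None,H=480):
    c=c or robot.get_calibration(n); f=H/2/np.tan(np.radians(c["vfov"])/2)
    d=c["R"].T@np.array([(uv[0]-c["cx"])/f,(uv[1]-c["cy"])/f,1]); o=-c["R"].T@c["t"]
    return o+d*(z-o[2])/d[2]
def proj(n,X,c=None):
    c=c or robot.get_calibration(n); f=240/np.tan(np.radians(c["vfov"])/2)
    p=c["R"]@np.array(X)+c["t"]; return p[:2]/p[2]*f+[c["cx"],c["cy"]]
E
python3 - <<'E'
from h import *
for k,uv,z in [("v1",(478,222),.03),("v2",(447,266),.03),("b1",(252,218),.03),("b2",(276,259),.03),("odd",(220,262),.02),("rot",(351,227),.06),("k",(326,217),.05),("k",(361,204),.05),("k",(375,238),.05),("k",(340,252),.05)]: print(k,ray("top",uv,z).round(3))
E
```

```text
v1 [ 0.529 -0.27   0.03 ]
v2 [ 0.425 -0.189  0.03 ]
b1 [0.551 0.27  0.03 ]
b2 [0.45  0.213 0.03 ]
odd [0.448 0.347 0.02 ]
rot [0.517 0.036 0.06 ]
k [0.544 0.093 0.05 ]
k [0.574 0.01  0.05 ]
k [ 0.492 -0.02   0.05 ]
k [0.46  0.063 0.05 ]
```

View pics/z1.png

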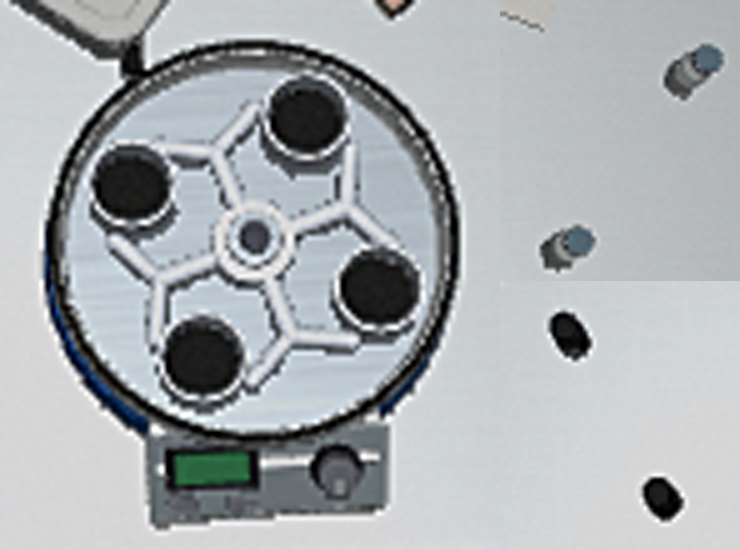

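View pics/wrist0.png

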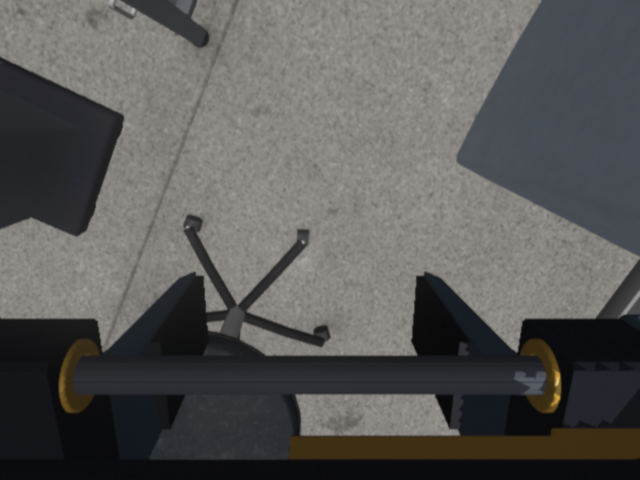

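The zoom shows four dark bucket bores with white rims, grey-blue stoppers at the far ends of the leaning vials, and two bottles as black ovals. The wrist view shows only the floor. Now I'll measure precisely.

```bash
cat > m.py <<'E'
import cv2
from h import *
def blobs(m,lo,hi):
    n,l,s,c=cv2.connectedComponentsWithStats(m.astype(np.uint8)); return [(c[i],s[i]) for i in range(1,n) if lo<=s[i][4]<=hi]
E
python3 - <<'E'
from m import *
t=cv2.imread("pics/top0.png").astype(int); s=cv2.imread("pics/scene0.png").astype(int)
def show(tag,n,im,box,m,lo,hi,zs):
    x,y,w,h=box; M=np.zeros(m.shape,bool); M[y:y+h,x:x+w]=m[y:y+h,x:x+w]
    for c,st in blobs(M,lo,hi): print(tag,c.round(1),st,*[ray(n,c,z).round(4)[:2] for z in zs])
dark=t.max(2)<60
show("bucket","top",t,(305,185,90,85),dark,80,400,(.049,.068))
show("bottle","top",t,(240,205,50,65),dark,30,300,(.023,))
blue=(t[:,:,0]-t[:,:,2]>25)
show("stop","top",t,(430,205,60,70),blue,8,200,(.057,))
d2=s.max(2)<60
show("bot_sc","scene",s,(245,255,90,50),d2,30,400,(.023,))
b2=(s[:,:,0]-s[:,:,2]>12)
show("stop_sc","scene",s,(365,170,55,55),b2,8,200,(.057,))
c=robot.get_calibration("wrist"); print("wristcam",-c["R"].T@c["t"])
# tray edge near bottle
print("tray", ray("top",(238,215),.02).round(3), s[262:300,255:325].min())
z=cv2.imread("pics/scene0.png"); cv2.imwrite("pics/z2.png",cv2.resize(z[170:310,240:440],(800,560),interpolation=cv2.INTER_CUBIC))
E
```

```text
bucket [360.6 203.4] [354 198  15  12 144] [0.5759 0.0105] [0.5708 0.0122]
bucket [325.6 216.8] [319 211  15  13 150] [0.5452 0.0939] [0.5406 0.0941]
bucket [374.9 237.5] [368 231  15  14 154] [ 0.493  -0.0199] [ 0.4893 -0.0177]
bucket [339.8 251.4] [333 244  15  15 163] [0.462 0.063] [0.4589 0.0637]
bottle [251.9 217.8] [248 213   9  11  72] [0.5529 0.2711]
bottle [275.  258.6] [271 254   9  10  65] [0.4525 0.216 ]
stop [481.7 219.1] [479 216   7   7  30] [ 0.5297 -0.2703]
stop [449.5 264.5] [447 262   6   6  32] [ 0.4246 -0.1874]
bot_sc [261.  275.9] [258 270   8  13  82] [0.5622 0.2629]
bot_sc [316.2 282.3] [313 272   7  21 128] [0.4526 0.2189]
wristcam [ 0.37580519 -0.59564418  0.38410218]
tray [0.561 0.305 0.02 ] 7
```

View pics/z2.png

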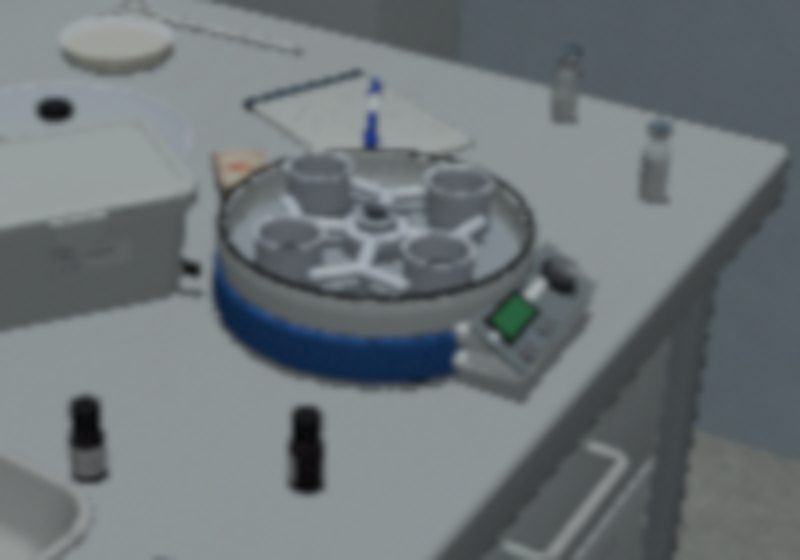

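The bowl rim is about level with the bucket rims, around z 0.06. Free-standing positions agree in both views. Next I'll square the tool's yaw.

```bash
cat > d.py <<'E'
import sys
from h import *
from scipy.spatial.transform import Rotation as Ro
def to(x,y,z):
    s=robot.get_state(); q=s["ee_rot"]; R=Ro.from_quat([q[1],q[2],q[3],q[0]])
    print("t",round(s["time"],2),"pos",s["position"].round(4),"units",(R.inv().apply(np.array([x,y,z])-s["position"])/.025).round(2),"xaxis",R.as_matrix()[:,0].round(3),"zaxis",R.as_matrix()[:,2].round(3),"w",round(s["grip_width"],4),"gf",round(s["grip_force"],1),"F",s["wrist_force"].round(1))
if len(sys.argv)==4: to(*map(float,sys.argv[1:]))
E
python3 -m pendant '[[[0,0,0],[0,0,0.92],0.4],[[0,0,0],[0,0,0.93],0.4],[[0,0,0],[0,0,0.93],0.4],[[0,0,0],[0,0,0.93],0.4],[[0,0,0],[0,0,0.93],0.4],[[0,0,0],[0,0,0.93],0.4],[[0,0,0],[0,0,0],0.4]]' 20; python3 d.py 0.5295 -0.270 0.12
```

```text
time: 0.73
position: [0.3018, -0.6314, 0.1895]
ee_rot: [-0.0, 1.0, -0.002, -0.0]
wrist_force: [0.0, 1.3, 0.3]
grip_width: 0.055
grip_force: 0.0
t 0.73 pos [ 0.3018 -0.6314  0.1895] units [  9.06 -14.49   2.78] xaxis [ 1.    -0.003 -0.   ] zaxis [-0.  0. -1.] w 0.055 gf 0.0 F [0.  1.3 0.3]
```

```bash
python3 -m pendant '[[[0.6,-1,0],[0,0,0],0.4],[[0.6,-1,0],[0,0,0],0.4],[[0.6,-1,0],[0,0,0],0.4],[[0.6,-1,0],[0,0,0],0.4],[[0.6,-1,0],[0,0,0],0.4],[[0.6,-1,0],[0,0,0],0.4],[[0.6,-1,0],[0,0,0],0.4],[[0.6,-1,0],[0,0,0],0.4],[[0.6,-1,0],[0,0,0],0.4],[[0.6,-1,0],[0,0,0],0.4],[[0.6,-1,0],[0,0,0],0.4],[[0.6,-1,0],[0,0,0],0.4]]' >/dev/null
python3 -m pendant '[[[0.6,-0.8,0],[0,0,0],0.4],[[0.6,-0.8,0.8],[0,0,0],0.4],[[0.6,-0.9,1],[0,0,0],0.4],[[0,0,1],[0,0,0],0.4],[[0,0,0],[0,0,0],0.4],[[0,0,0],[0,0,0],0.4]]' >/dev/null;  python3 d.py 0.5295 -0.270 0.12
python3 - <<'E'
from m import *
im=robot.read_camera("wrist"); cv2.imwrite("pics/w1.png",im[:,:,::-1])
print(proj("wrist",(.5295,-.27,.057)),proj("wrist",(.4246,-.1874,.057)))
E
```

```text
t 2.23 pos [ 0.5261 -0.2686  0.1191] units [ 0.14  0.05 -0.04] xaxis [ 1.     0.002 -0.002] zaxis [-0.002  0.001 -1.   ] w 0.0545 gf 0.0 F [-0.6  0.6  1.2]
[310.72119862 243.1401879 ] [193.59051819 384.91139946]
```

View pics/w1.png

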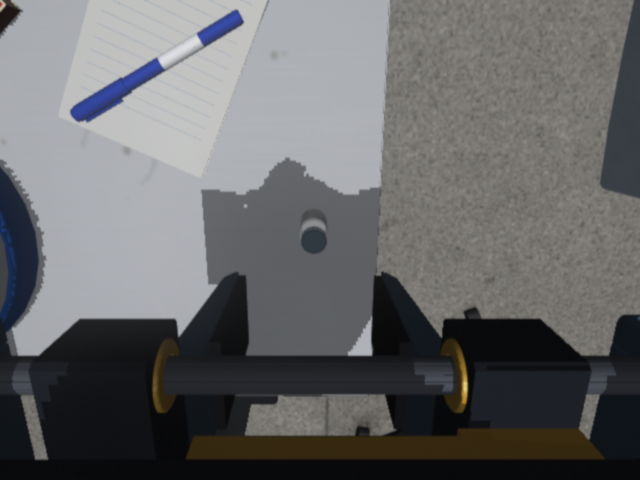

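The wrist view shows vial 1's stopper at (314,241), within 4 px of where I predicted it, so I'll descend, grip and lift.

```bash
python3 -m pendant '[[[0.15,0.12,0.7],[0,0,0],0.4],[[0,0,0.8],[0,0,0],0.4],[[0,0,0.8],[0,0,0],0.4],[[0,0,0.8],[0,0,0],0.4],[[0,0,0.66],[0,0,0],0.4],[[0,0,0],[0,0,0],0.4],[[0,0,0],[0,0,0],1],[[0,0,0],[0,0,0],1],[[0,0,0],[0,0,0],1],[[0,0,0],[0,0,0],1],[[0,0,0],[0,0,0],1],[[0,0,0],[0,0,0],1]]' 20; python3 d.py 0.530 -0.2715 0.025
```

```text
time: 3.28
position: [0.5308, -0.2722, 0.0263]
ee_rot: [0.0, 1.0, 0.0, 0.0]
wrist_force: [0.4, 0.4, 3.0]
grip_width: 0.0175
grip_force: 20.2
t 3.28 pos [ 0.5308 -0.2722  0.0263] units [-0.03 -0.03  0.05] xaxis [1.    0.    0.001] zaxis [ 0.001 -0.    -1.   ] w 0.0175 gf 20.2 F [0.4 0.4 3. ]
```

```bash
python3 -m pendant '[[[0,0,-0.6],[0,0,0],1],[[0,0,-1],[0,0,0],1],[[0,0,-1],[0,0,0],1],[[0,0,-1],[0,0,0],1],[[0,0,-0.8],[0,0,0],1],[[0,-0.5,0],[0,0,0],1],[[0,-1,0],[0,0,0],1],[[0,-1,0],[0,0,0],1],[[0.2,-1,0],[0,0,0],1],[[0.2,-1,0],[0,0,0],1],[[0,-1,0],[0,0,0],1],[[0,-1,0],[0,0,0],1]]' >/dev/null
python3 -m pendant '[[[0,-1,0],[0,0,0],1],[[0,-1,0],[0,0,0],1],[[0,-1,0],[0,0,0],1],[[0,-1,0],[0,0,0],1],[[0,-1,0],[0,0,0],1],[[0,-1,0],[0,0,0],1],[[0,-1,0],[0,0,0],1],[[0,-0.7,0],[0,0,0],1],[[0,-0.4,0],[0,0,0],1],[[0,0,0],[0,0,0],1],[[0,0,0],[0,0,0],1]]';  python3 d.py 0.5425 0.094 0.0765
python3 - <<'E'
from m import *
im=robot.read_camera("wrist"); cv2.imwrite("pics/w2.png",im[:,:,::-1])
for X in [(.5425,.094,.068),(.573,.0115,.068),(.491,-.019,.068),(.4603,.0633,.068)]: print(proj("wrist",X).round())
E
```

```text
time: 5.2
position: [0.5401, 0.0929, 0.1354]
ee_rot: [0.0, 1.0, 0.001, -0.0]
wrist_force: [0.2, -0.7, -0.6]
grip_width: 0.0172
grip_force: 20.0
t 5.2 pos [0.5401 0.0929 0.1354] units [ 0.1  -0.04  2.36] xaxis [ 1.     0.001 -0.   ] zaxis [-0. -0. -1.] w 0.0172 gf 20.0 F [ 0.2 -0.7 -0.6]
[307. 242.]
[440. 195.]
[474. 314.]
[351. 354.]
```

View pics/w2.png

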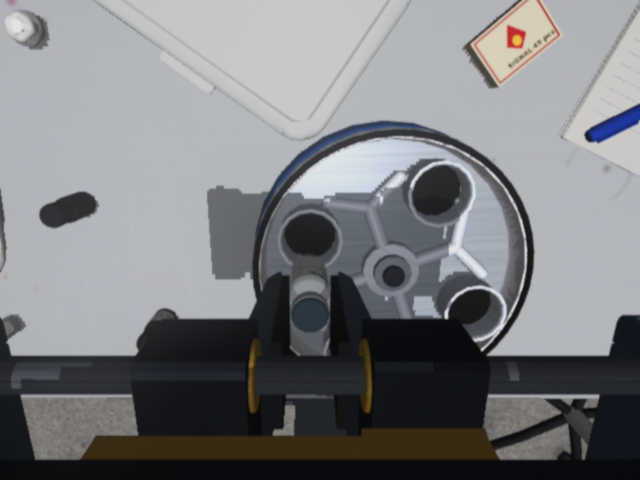

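The wrist view shows vial 1 upright in the pads and bucket 1's bore at about (310,239), within 2 mm of my estimate. I'll lower it, release and retreat.

```bash
python3 -m pendant '[[[0.14,0,0.5],[0,0,0],1],[[0,0,0.6],[0,0,0],1],[[0,0,0.6],[0,0,0],1],[[0,0,0.5],[0,0,0],1],[[0,0,0.15],[0,0,0],1],[[0,0,0],[0,0,0],1],[[0,0,0],[0,0,0],1]]'; python3 d.py 0.544 0.092 0.0765
```

```text
time: 5.83
position: [0.544, 0.0925, 0.0766]
ee_rot: [0.0, 1.0, -0.0, -0.0]
wrist_force: [-0.2, 0.2, -0.2]
grip_width: 0.0176
grip_force: 20.0
t 5.83 pos [0.544  0.0925 0.0766] units [0.   0.02 0.  ] xaxis [ 1.    -0.    -0.001] zaxis [-0.001 -0.    -1.   ] w 0.0176 gf 20.0 F [-0.2  0.2 -0.2]
```

```bash
python3 -m pendant '[[[0,0,0],[0,0,0],0.85],[[0,0,0],[0,0,0],0.7],[[0,0,0],[0,0,0],0.65],[[0,0,0],[0,0,0],0.65],[[0,0,-0.5],[0,0,0],0.65],[[0,0,-1],[0,0,0],0.65],[[0,0,-1],[0,0,0],0.65],[[0,0,-1],[0,0,0],0.65],[[0,0,0],[0,0,0],0.65]]' >/dev/null
python3 -m pendant '[[[-0.4,0.6,0],[0,0,0],0.4],[[-0.4,0.9,0],[0,0,0],0.4],[[-0.4,1,0],[0,0,0],0.4],[[-0.4,1,0],[0,0,0],0.4],[[-0.4,1,0],[0,0,0],0.4],[[-0.4,1,0],[0,0,0],0.4],[[-0.4,1,0],[0,0,0],0.4],[[-0.4,1,0],[0,0,0],0.4],[[-0.4,1,0.4],[0,0,0],0.4],[[-0.4,1,0.7],[0,0,0],0.4],[[-0.4,1,0.6],[0,0,0],0.4],[[-0.36,0.7,0],[0,0,0],0.4]]' >/dev/null
python3 -m pendant '[[[0,0,0],[0,0,0],0.4],[[0,0,0],[0,0,0],0.4]]' >/dev/null; python3 d.py 0.425 -0.188 0.026
python3 - <<'E'
from m import *
im=robot.read_camera("wrist"); cv2.imwrite("pics/w3.png",im[:,:,::-1])
print(proj("wrist",(.4246,-.1874,.057)).round())
E
```

```text
t 7.75 pos [ 0.4247 -0.1876  0.1222] units [0.01 0.01 3.85] xaxis [ 1.    -0.002  0.   ] zaxis [ 0.  0. -1.] w 0.0551 gf 0.0 F [0.7 0.5 0.4]
[310. 247.]
```

View pics/w3.png

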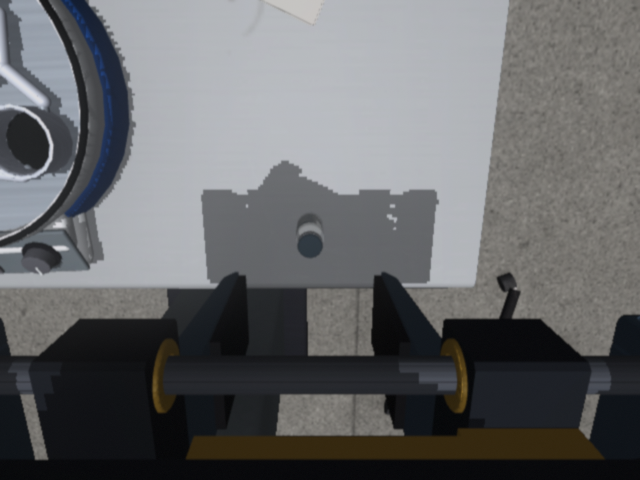

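The wrist view shows vial 2's stopper at (310,244), where expected. I'll grasp it.

```bash
python3 -m pendant '[[[0.06,0,0.7],[0,0,0],0.4],[[0,0,0.8],[0,0,0],0.4],[[0,0,0.8],[0,0,0],0.4],[[0,0,0.8],[0,0,0],0.4],[[0,0,0.74],[0,0,0],0.4],[[0,0,0],[0,0,0],0.4],[[0,0,0],[0,0,0],1],[[0,0,0],[0,0,0],1],[[0,0,0],[0,0,0],1],[[0,0,0],[0,0,0],1],[[0,0,0],[0,0,0],1],[[0,0,0],[0,0,0],1]]' 20; python3 d.py 0.492 -0.02 0.136
```

```text
time: 8.8
position: [0.4268, -0.1872, 0.0265]
ee_rot: [0.0, 1.0, 0.0, 0.0]
wrist_force: [0.5, -1.3, 2.4]
grip_width: 0.0174
grip_force: 20.3
t 8.8 pos [ 0.4268 -0.1872  0.0265] units [ 2.61 -6.69 -4.38] xaxis [1.    0.    0.001] zaxis [ 0.001 -0.    -1.   ] w 0.0174 gf 20.3 F [ 0.5 -1.3  2.4]
```

```bash
python3 -m pendant '[[[0,0,-0.6],[0,0,0],1],[[0,0,-1],[0,0,0],1],[[0,0,-1],[0,0,0],1],[[0,0,-1],[0,0,0],1],[[0,0,-0.8],[0,0,0],1],[[0.2,-0.5,0],[0,0,0],1],[[0.4,-1,0],[0,0,0],1],[[0.4,-1,0],[0,0,0],1],[[0.4,-1,0],[0,0,0],1],[[0.4,-1,0],[0,0,0],1],[[0.4,-1,0],[0,0,0],1],[[0.3,-0.8,0],[0,0,0],1]]' >/dev/null
python3 -m pendant '[[[0.1,-0.39,0],[0,0,0],1],[[0,0,0],[0,0,0],1],[[0,0,0],[0,0,0],1]]' >/dev/null;  python3 d.py 0.492 -0.02 0.0768
python3 - <<'E'
from m import *
im=robot.read_camera("wrist"); cv2.imwrite("pics/w4.png",im[:,:,::-1])
for X in [(.544,.092,.068),(.573,.0115,.068),(.492,-.02,.068),(.4603,.0633,.068)]: print(proj("wrist",X).round())
E
```

```text
t 10.05 pos [ 0.4912 -0.0199  0.1359] units [0.03 0.   2.37] xaxis [ 1.     0.001 -0.   ] zaxis [-0. -0. -1.] w 0.0171 gf 20.0 F [-0.1 -0.6 -0.8]
[126. 162.]
[256. 113.]
[309. 244.]
[185. 289.]
```

View pics/w4.png

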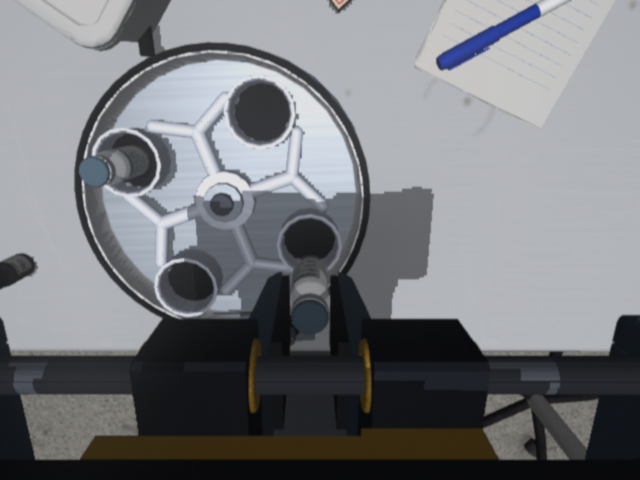

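Vial 1 stands in its bucket at (128,163). Bucket 3 is at (310,241) under vial 2, so I'll lower and release.

```bash
python3 -m pendant '[[[0.08,0,0.5],[0,0,0],1],[[0,0,0.6],[0,0,0],1],[[0,0,0.6],[0,0,0],1],[[0,0,0.5],[0,0,0],1],[[0,0,0.16],[0,0,0],1],[[0,0,0],[0,0,0],1],[[0,0,0],[0,0,0],1]]'
python3 -m pendant '[[[0,0,0],[0,0,0],0.85],[[0,0,0],[0,0,0],0.7],[[0,0,0],[0,0,0],0.65],[[0,0,0],[0,0,0],0.65],[[0,0,-0.5],[0,0,0],0.65],[[0,0,-1],[0,0,0],0.65],[[0,0,-1],[0,0,0],0.65],[[0,0,-1],[0,0,0],0.65],[[0,0,0],[0,0,0],0.65]]' >/dev/null; python3 d.py 0.4525 0.216 0.12
```

```text
time: 10.68
position: [0.4935, -0.0204, 0.0774]
ee_rot: [0.0, 1.0, -0.0, 0.0]
wrist_force: [0.6, 0.2, 0.8]
grip_width: 0.0169
grip_force: 20.0
t 11.43 pos [ 0.4959 -0.0199  0.169 ] units [-1.75 -9.44  1.94] xaxis [1.    0.    0.006] zaxis [ 0.006 -0.001 -1.   ] w 0.0322 gf 0.0 F [ 1.9 -0.3  1.6]
```

```bash
python3 -m pendant '[[[-0.15,-0.5,0],[0,0,0],0.5],[[-0.2,-1,0],[0,0,0],0.5],[[-0.2,-1,0],[0,0,0],0.5],[[-0.2,-1,0],[0,0,0],0.5],[[-0.2,-1,0],[0,0,0],0.5],[[-0.2,-1,0],[0,0,0],0.5],[[-0.2,-1,0],[0,0,0],0.5],[[-0.2,-1,0.4],[0,0,0],0.5],[[-0.1,-1,0.8],[0,0,0],0.5],[[0,-0.9,0.7],[0,0,0],0.5],[[0,0,0],[0,0,0],0.5],[[0,0,0],[0,0,0],0.5]]' >/dev/null;  python3 d.py 0.4525 0.216 0.024
python3 - <<'E'
from m import *
im=robot.read_camera("wrist"); cv2.imwrite("pics/w5.png",im[:,:,::-1])
print(proj("wrist",(.4525,.216,.046)).round(),proj("wrist",(.5555,.270,.046)).round())
E
```

```text
t 12.43 pos [0.4504 0.2158 0.1153] units [ 0.1  -0.01  3.65] xaxis [ 1.     0.002 -0.003] zaxis [-0.003 -0.001 -1.   ] w 0.0456 gf 0.0 F [-0.3  1.  -0.2]
[309. 242.] [216.  72.]
```

View pics/w5.png

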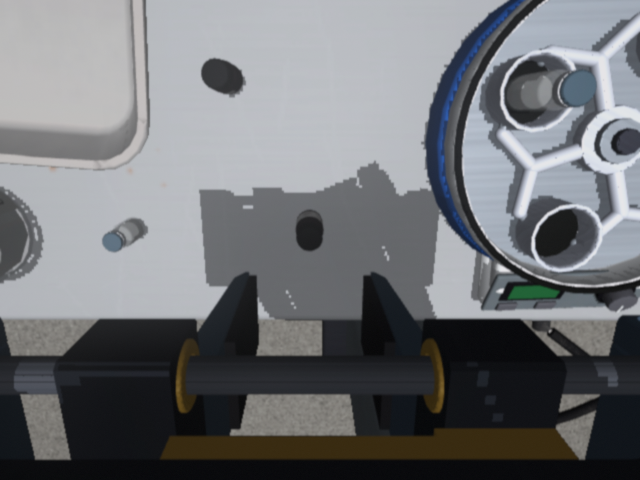

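The wrist view shows bottle 2's cap at about (309,238) and bottle 1's cap at (216,75), with the tray well clear. I'll grasp bottle 2.

```bash
python3 -m pendant '[[[0.1,0,0.7],[0,0,0],0.5],[[0,0,0.8],[0,0,0],0.5],[[0,0,0.8],[0,0,0],0.5],[[0,0,0.8],[0,0,0],0.5],[[0,0,0.55],[0,0,0],0.5],[[0,0,0],[0,0,0],0.5],[[0,0,0],[0,0,0],1],[[0,0,0],[0,0,0],1],[[0,0,0],[0,0,0],1],[[0,0,0],[0,0,0],1],[[0,0,0],[0,0,0],1],[[0,0,0],[0,0,0],1]]' 20; python3 d.py 0.461 0.0627 0.136
```

```text
time: 13.48
position: [0.4549, 0.2153, 0.0262]
ee_rot: [-0.0, 1.0, 0.0, 0.0]
wrist_force: [-0.5, -0.7, 0.1]
grip_width: 0.0083
grip_force: 0.0
t 13.48 pos [0.4549 0.2153 0.0262] units [ 0.25  6.1  -4.39] xaxis [1.    0.    0.001] zaxis [ 0.001  0.    -1.   ] w 0.0083 gf 0.0 F [-0.5 -0.7  0.1]
```

Run:
```python
from m import *
im=robot.read_camera("wrist"); s=robot.read_camera("scene")
print(robot.get_state()["grip_width"])
a=cv2.resize(im[100:480,140:480],(400,447)); b=cv2.resize(s[210:330,240:347],(398,447),interpolation=cv2.INTER_CUBIC)
cv2.imwrite("pics/w6.png",np.hstack([a,b])[:,:,::-1])
```

```text
0.0015647429353651359
```

View pics/w6.png

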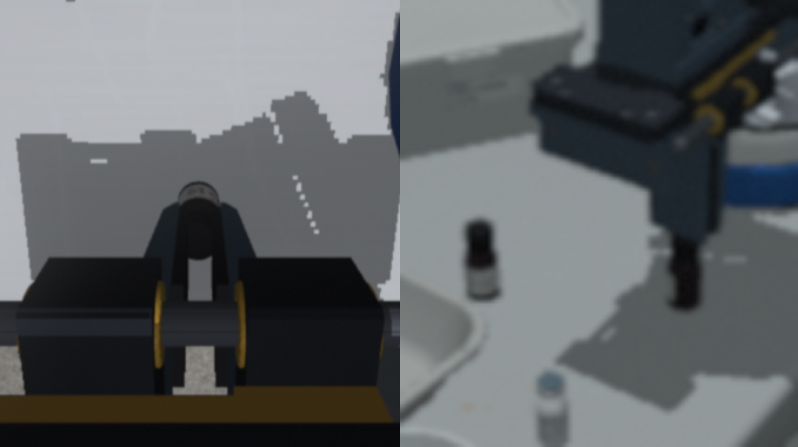

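The left half shows the bottle between the fingers, base at about (310,258), yet the reported opening fell to 1.6 mm with no force. I'll look again after an idle moment.

```bash
python3 -m pendant '[[[0,0,0],[0,0,0],1],[[0,0,0],[0,0,0],1]]'
python3 - <<'E'
from m import *
im=robot.read_camera("wrist"); s=robot.read_camera("scene")
print(robot.get_state()["grip_width"])
a=cv2.resize(im[100:480,140:480],(400,447)); b=cv2.resize(s[210:330,240:347],(398,447),interpolation=cv2.INTER_CUBIC)
cv2.imwrite("pics/w7.png",np.hstack([a,b])[:,:,::-1])
E
```

```text
time: 13.75
position: [0.4547, 0.2152, 0.0257]
ee_rot: [-0.0, 1.0, 0.0, 0.0]
wrist_force: [-0.3, -0.4, -1.0]
grip_width: 0.0002
grip_force: 0.0
0.00043299025538857223
```

View pics/w7.png

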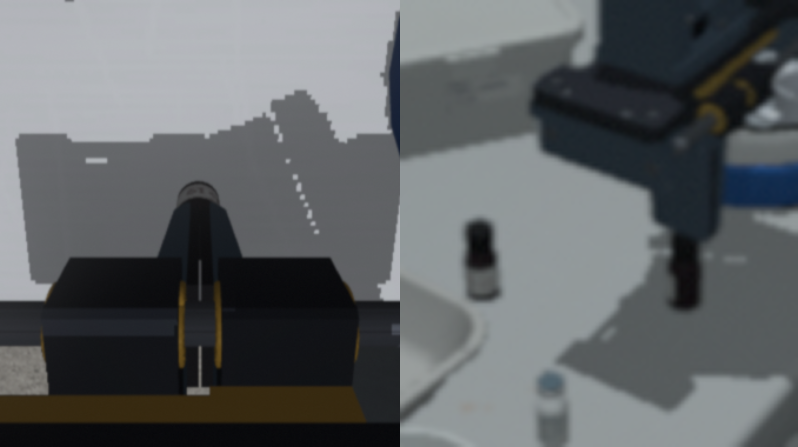

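Run:
```python
from m import *
p=robot.get_state()["position"]; print(p)
for dz in (0,.019,.06): print("tip",dz,proj("scene",p+[0,0,dz]).round(1),proj("wrist",p+[0,0,dz]).round(1))
for z in (0,.046): print("bottle",z,proj("scene",(.4535,.216,z)).round(1),proj("wrist",(.4535,.216,z)).round(1))
for k in ("w6","w7"): pass
s=robot.read_camera("scene")[:,:,::-1].astype(int)
for y in range(255,296,3): print(y,[tuple(s[y,x]) for x in range(308,328,3)])
```

```text
[0.45461288 0.21516747 0.02569788]
tip 0 [316.4 280. ] [309.9 286.2]
tip 0.019 [316.5 272.4] [310.  302.6]
tip 0.06 [316.8 255.5] [310.  351.4]
bottle 0 [316.5 290.3] [308.4 269.9]
bottle 0.046 [316.8 272.3] [308.1 306.1]
255 [(np.int64(43), np.int64(39), np.int64(34)), (np.int64(47), np.int64(39), np.int64(30)), (np.int64(45), np.int64(37), np.int64(29)), (np.int64(46), np.int64(38), np.int64(30)), (np.int64(46), np.int64(39), np.int64(31)), (np.int64(37), np.int64(31), np.int64(25)), (np.int64(49), np.int64(37), np.int64(26))]
258 [(np.int64(46), np.int64(40), np.int64(31)), (np.int64(46), np.int64(39), np.int64(31)), (np.int64(44), np.int64(38), np.int64(29)), (np.int64(44), np.int64(38), np.int64(29)), (np.int64(46), np.int64(38), np.int64(30)), (np.int64(37), np.int64(31), np.int64(25)), (np.int64(50), np.int64(38), np.int64(27))]
261 [(np.int64(50), np.int64(44), np.int64(36)), (np.int64(47), np.int64(40), np.int64(31)), (np.int64(45), np.int64(39), np.int64(29)), (np.int64(46), np.int64(39), np.int64(30)), (np.int64(46), np.int64(39), np.int64(31)), (np.int64(38), np.int64(31)
[... 2819 characters left out ...]
, np.int64(91), np.int64(86)), (np.int64(92), np.int64(91), np.int64(86))]
291 [(np.int64(92), np.int64(91), np.int64(86)), (np.int64(79), np.int64(79), np.int64(74)), (np.int64(23), np.int64(22), np.int64(23)), (np.int64(16), np.int64(13), np.int64(15)), (np.int64(56), np.int64(55), np.int64(52)), (np.int64(93), np.int64(91), np.int64(87)), (np.int64(92), np.int64(91), np.int64(86))]
294 [(np.int64(92), np.int64(91), np.int64(85)), (np.int64(92), np.int64(91), np.int64(86)), (np.int64(86), np.int64(86), np.int64(81)), (np.int64(84), np.int64(82), np.int64(78)), (np.int64(92), np.int64(91), np.int64(86)), (np.int64(92), np.int64(91), np.int64(86)), (np.int64(93), np.int64(92), np.int64(86))]
```

The scene puts the shut fingertips at row 272, about z 0.046. The real tips therefore ride about 20 mm above the reported TCP, and they closed over the bottle's cap without moving it (its base is still at row 293). I'll reopen, go 20 mm lower while watching the force, and grip.

```bash
python3 -m pendant '[[[0,0,0],[0,0,0],0.5],[[0,0,0],[0,0,0],0.5],[[0,0,0],[0,0,0],0.5],[[0,0,0],[0,0,0],0.5],[[0,0,0.2],[0,0,0],0.5],[[0,0,0.2],[0,0,0],0.5],[[0,0,0],[0,0,0],0.5]]'
python3 -m pendant '[[[0,0,0.2],[0,0,0],0.5],[[0,0,0.2],[0,0,0],0.5],[[0,0,0],[0,0,0],0.5]]'
```

```text
time: 14.48
position: [0.454, 0.2149, 0.0147]
ee_rot: [0.0, 1.0, 0.0, -0.001]
wrist_force: [-0.2, -0.0, -0.5]
grip_width: 0.044
grip_force: 0.0
time: 14.73
position: [0.4541, 0.2149, 0.0047]
ee_rot: [0.0, 1.0, 0.0, -0.001]
wrist_force: [-0.8, 0.2, -0.4]
grip_width: 0.0459
grip_force: 0.0
```

```bash
python3 -m pendant '[[[0,0,0],[0,0,0],1],[[0,0,0],[0,0,0],1],[[0,0,0],[0,0,0],1],[[0,0,0],[0,0,0],1],[[0,0,0],[0,0,0],1],[[0,0,0],[0,0,0],1],[[0,0,0],[0,0,0],1]]' 20
python3 - <<'E'
from m import *
s=robot.read_camera("scene"); w=robot.read_camera("wrist")
a=cv2.resize(w[100:480,140:480],(400,447)); b=cv2.resize(s[210:330,240:347],(398,447),interpolation=cv2.INTER_CUBIC)
cv2.imwrite("pics/w8.png",np.hstack([a,b])[:,:,::-1])
E
```

```text
time: 15.32
position: [0.4548, 0.2153, 0.0059]
ee_rot: [-0.0, 1.0, 0.0, 0.0]
wrist_force: [-0.2, -0.7, 0.9]
grip_width: 0.0176
grip_force: 20.0
```

View pics/w8.png

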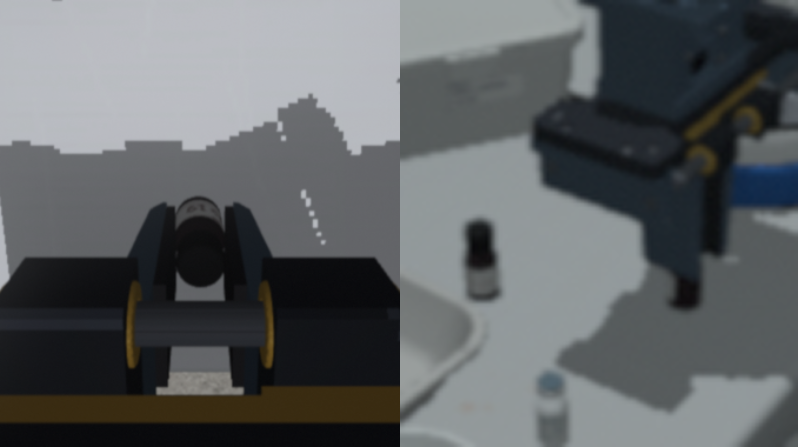

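Bottle 2 is now held (20 N), with about 20 mm of its base visible below the tips. Next I'll lift and carry it to bucket 4.

```bash
python3 -m pendant '[[[0,0,-0.6],[0,0,0],1],[[0,0,-1],[0,0,0],1],[[0,0,-1],[0,0,0],1],[[0,0,-1],[0,0,0],1],[[0,0,-0.8],[0,0,0],1],[[0.05,0.5,0],[0,0,0],1],[[0.05,1,0],[0,0,0],1],[[0.05,1,0],[0,0,0],1],[[0.05,1,0],[0,0,0],1],[[0.05,1,0],[0,0,0],1],[[0,0.9,0],[0,0,0],1],[[0,0.7,0],[0,0,0],1]]' >/dev/null
python3 -m pendant '[[[0,0,0],[0,0,0],1],[[0,0,0],[0,0,0],1]]' >/dev/null;  python3 d.py 0.461 0.0627 0.0565
python3 - <<'E'
from m import *
im=robot.read_camera("wrist"); cv2.imwrite("pics/w9.png",im[:,:,::-1])
for X in [(.544,.092,.068),(.5735,.009,.068),(.493,-.02,.068),(.461,.0627,.068)]: print(proj("wrist",X).round())
E
```

```text
t 16.58 pos [0.4606 0.0619 0.1153] units [ 0.02 -0.03  2.35] xaxis [ 1.    -0.002 -0.001] zaxis [-0.001 -0.    -1.   ] w 0.0175 gf 20.0 F [ 1.1 -0.8 -0.4]
[255. 110.]
[412.  51.]
[453. 202.]
[310. 255.]
```

View pics/w9.png

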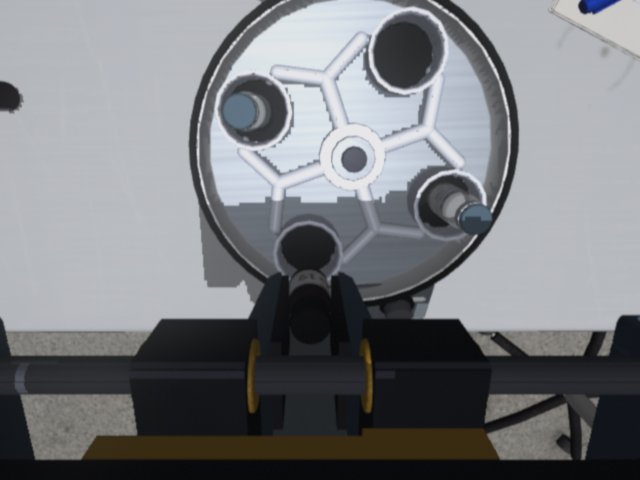

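Both vials stand upright at (250,110) and (455,205). Bucket 4's bore is at (309,252), in line with bottle 2, so I'll lower it.

```bash
python3 -m pendant '[[[0.06,0,0.5],[0,0,0],1],[[0,0,0.6],[0,0,0],1],[[0,0,0.5],[0,0,0],1],[[0,0,0.4],[0,0,0],1],[[0,0,0.2],[0,0,0],1],[[0,0,0.14],[0,0,0],1],[[0,0,0],[0,0,0],1],[[0,0,0],[0,0,0],1]]'
```

```text
time: 17.3
position: [0.4626, 0.0628, 0.0575]
ee_rot: [-0.0, 1.0, 0.0, 0.0]
wrist_force: [0.2, 0.5, -0.6]
grip_width: 0.0176
grip_force: 20.0
```

```bash
python3 -m pendant '[[[0,0,0.05],[0,0,0],1],[[0,0,0],[0,0,0],0.85],[[0,0,0],[0,0,0],0.7],[[0,0,0],[0,0,0],0.65],[[0,0,0],[0,0,0],0.65],[[0,0,-0.5],[0,0,0],0.65],[[0,0,-1],[0,0,0],0.65],[[0,0,-1],[0,0,0],0.65],[[0,0,-1],[0,0,0],0.65],[[0,0,0],[0,0,0],0.65]]' >/dev/null
python3 -m pendant '[[[0.3,-0.5,0],[0,0,0],0.5],[[0.4,-1,0],[0,0,0],0.5],[[0.4,-1,0],[0,0,0],0.5],[[0.4,-1,0],[0,0,0],0.5],[[0.5,-1,0],[0,0,0],0.5],[[0.5,-1,0],[0,0,0],0.5],[[0.5,-1,0.5],[0,0,0],0.5],[[0.4,-1,0.7],[0,0,0],0.5],[[0.25,-0.8,0.6],[0,0,0],0.5],[[0,0,0],[0,0,0],0.5],[[0,0,0],[0,0,0],0.5]]' >/dev/null; python3 d.py 0.5545 0.270 0.0055
python3 - <<'E'
from m import *
im=robot.read_camera("wrist"); cv2.imwrite("pics/w10.png",im[:,:,::-1])
print(proj("wrist",(.5545,.270,.046)).round())
m=im.max(2)<70; M=np.zeros_like(m); M[150:270,255:365]=m[150:270,255:365]
for c,s in blobs(M,100,5000): print(c.round(1),s)
E
```

```text
t 19.05 pos [0.5526 0.2711 0.0962] units [0.09 0.04 3.63] xaxis [ 1.     0.002 -0.003] zaxis [-0.003 -0.001 -1.   ] w 0.0454 gf 0.0 F [ 1.  -0.6  0.9]
[311. 251.]
[309.7 241.2] [ 295  219   30   45 1114]
```

View pics/w10.png

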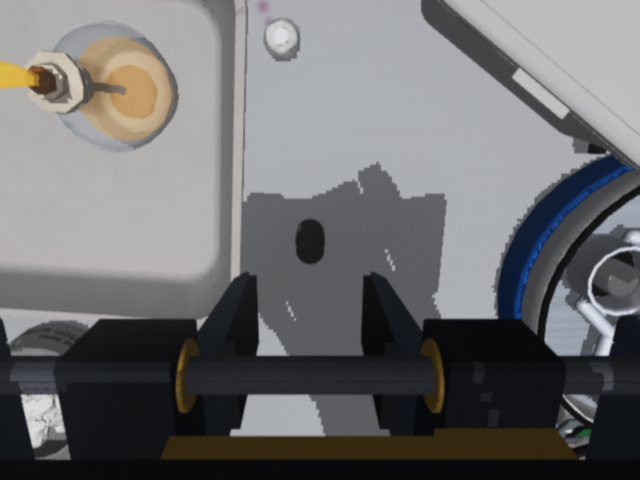

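Bottle 1's cap is at about (310,250), matching the prediction. The tray edge at px 243 gives about 50 mm of room, so I'll grasp.

```bash
python3 -m pendant '[[[0.04,0.03,0.7],[0,0,0],0.5],[[0,0,0.8],[0,0,0],0.5],[[0,0,0.8],[0,0,0],0.5],[[0,0,0.7],[0,0,0],0.5],[[0,0,0.53],[0,0,0],0.5],[[0,0,0],[0,0,0],0.5],[[0,0,0],[0,0,0],1],[[0,0,0],[0,0,0],1],[[0,0,0],[0,0,0],1],[[0,0,0],[0,0,0],1],[[0,0,0],[0,0,0],1],[[0,0,0],[0,0,0],1]]' 20; python3 d.py 0.573 0.0115 0.116
```

```text
time: 20.1
position: [0.5551, 0.2697, 0.0109]
ee_rot: [-0.0, 1.0, 0.0, 0.001]
wrist_force: [0.8, 0.6, 5.1]
grip_width: 0.0166
grip_force: 20.0
t 20.1 pos [0.5551 0.2697 0.0109] units [ 0.72 10.33 -4.21] xaxis [1.    0.    0.001] zaxis [ 0.001  0.001 -1.   ] w 0.0166 gf 20.0 F [0.8 0.6 5.1]
```

It gripped about 5 mm too high, mostly on the cap. I'll reopen, lower and regrip.

```bash
python3 -m pendant '[[[0,0,0],[0,0,0],0.5],[[0,0,0],[0,0,0],0.5],[[0,0,0],[0,0,0],0.5],[[0,0,0],[0,0,0],0.5]]'; python3 -m pendant '[[[0,0,0.08],[0,0,0],0.5],[[0,0,0],[0,0,0],0.5],[[0,0,0],[0,0,0],0.5]]'
python3 - <<'E'
from m import *
s=robot.read_camera("scene"); w=robot.read_camera("wrist")
a=cv2.resize(w[100:480,140:480],(400,447)); b=cv2.resize(s[210:330,210:317],(398,447),interpolation=cv2.INTER_CUBIC)
cv2.imwrite("pics/w11.png",np.hstack([a,b])[:,:,::-1])
E
```

```text
time: 20.43
position: [0.5545, 0.2694, 0.0101]
ee_rot: [0.0, 1.0, 0.0, -0.0]
wrist_force: [0.3, -0.2, -0.1]
grip_width: 0.0405
grip_force: 0.0
time: 20.68
position: [0.5545, 0.2694, 0.008]
ee_rot: [0.0, 1.0, 0.0, -0.0]
wrist_force: [-0.4, -0.5, -0.8]
grip_width: 0.0458
grip_force: 0.0
```

View pics/w11.png

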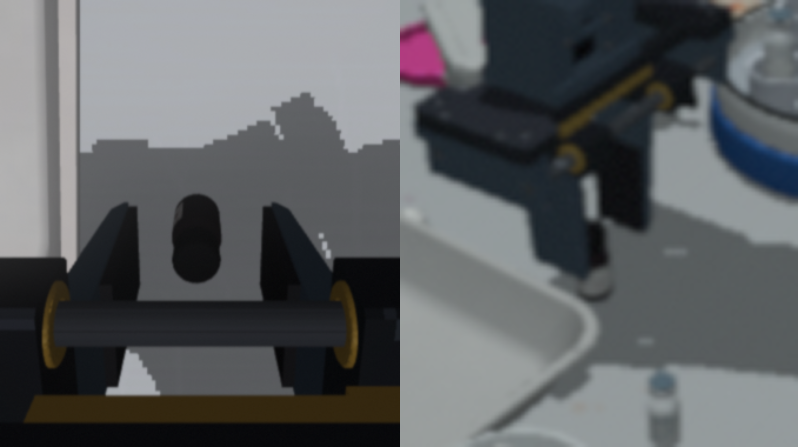

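The wrist and scene crops show bottle 1 upright and centred between the open fingers. I've now viewed 16 pictures, which is over the limit of 14, so from here I'll rely on numbers only.

```bash
python3 -m pendant '[[[0,0,0.1],[0,0,0],0.5],[[0,0,0],[0,0,0],0.5],[[0,0,0],[0,0,0],1],[[0,0,0],[0,0,0],1],[[0,0,0],[0,0,0],1],[[0,0,0],[0,0,0],1],[[0,0,0],[0,0,0],1],[[0,0,0],[0,0,0],1],[[0,0,0],[0,0,0],1]]' 20; python3 d.py 0.573 0.0115 0.116
```

```text
time: 21.53
position: [0.5546, 0.2695, 0.0058]
ee_rot: [-0.0, 1.0, 0.0, 0.0]
wrist_force: [0.5, -0.3, 0.4]
grip_width: 0.0178
grip_force: 20.0
t 21.53 pos [0.5546 0.2695 0.0058] units [ 0.73 10.32 -4.41] xaxis [1. 0. 0.] zaxis [ 0.  0. -1.] w 0.0178 gf 20.0 F [ 0.5 -0.3  0.4]
```

Good grip. I'll lift higher this time so it passes over the standing vial.

```bash
python3 -m pendant '[[[0,0,-0.6],[0,0,0],1],[[0,0,-1],[0,0,0],1],[[0,0,-1],[0,0,0],1],[[0,0,-1],[0,0,0],1],[[0,0,-1],[0,0,0],1],[[0,0,-0.8],[0,0,0],1],[[0,0,-0.4],[0,0,0],1],[[0.1,0.5,0],[0,0,0],1],[[0.1,1,0],[0,0,0],1],[[0.1,1,0],[0,0,0],1],[[0.1,1,0],[0,0,0],1],[[0.1,1,0],[0,0,0],1]]' >/dev/null
python3 -m pendant '[[[0.1,1,0],[0,0,0],1],[[0.1,1,0],[0,0,0],1],[[0,1,0],[0,0,0],1],[[0,1,0],[0,0,0],1],[[0,1,0],[0,0,0],1],[[0,0.8,0],[0,0,0],1],[[0,0,0],[0,0,0],1],[[0,0,0],[0,0,0],1]]' >/dev/null
python3 d.py 0.573 0.0115 0.0565
python3 - <<'E'
from m import *
t=robot.read_camera("top"); w=robot.read_camera("wrist"); cv2.imwrite("pics/t2.png",t[:,:,::-1]); cv2.imwrite("pics/w12.png",w[:,:,::-1])
# rim (bright) around predicted bucket 2
p=proj("wrist",(.573,.0115,.068)); print("pred",p.round())
g=w.max(2); M=np.zeros(g.shape,bool); x,y=p.astype(int); M[y-55:y+30,x-50:x+50]=g[y-55:y+30,x-50:x+50]<55
for c,s in blobs(M,150,9000): print("dark",c.round(1),s)
for dx in range(-50,51,5): print(dx,g[y-15,x+dx],end="; ")
E
```

```text
t 23.2 pos [0.5715 0.0108 0.15  ] units [ 0.07 -0.03  3.74] xaxis [ 1.    -0.002 -0.001] zaxis [-0.001  0.    -1.   ] w 0.018 gf 20.0 F [ 0.2  0.1 -0.3]
pred [311. 237.]
dark [331.1 193.9] [287 182  73  32 321]
dark [311.6 231.2] [ 288  211   49   42 1576]
-50 113; -45 111; -40 116; -35 145; -30 122; -25 127; -20 51; -15 31; -10 30; -5 31; 0 30; 5 31; 10 30; 15 30; 20 30; 25 99; 30 109; 35 109; 40 109; 45 110; 50 109;
```

Bucket 2's bore is measured at (312,235), against a predicted (311,237), so it's aligned. I'll lower.

```bash
python3 -m pendant '[[[0.05,0,0.6],[0,0,0],1],[[0,0,0.8],[0,0,0],1],[[0,0,0.8],[0,0,0],1],[[0,0,0.6],[0,0,0],1],[[0,0,0.4],[0,0,0],1],[[0,0,0.3],[0,0,0],1],[[0,0,0.2],[0,0,0],1],[[0,0,0],[0,0,0],1],[[0,0,0],[0,0,0],1]]'
```

```text
time: 24.05
position: [0.5737, 0.0121, 0.0586]
ee_rot: [-0.0, 1.0, 0.0, 0.0]
wrist_force: [0.0, 0.3, -0.2]
grip_width: 0.0177
grip_force: 20.0
```

```bash
python3 -m pendant '[[[0,0,0.1],[0,0,0],1],[[0,0,0],[0,0,0],1],[[0,0,0],[0,0,0],0.85],[[0,0,0],[0,0,0],0.7],[[0,0,0],[0,0,0],0.65],[[0,0,0],[0,0,0],0.65],[[0,0,-0.5],[0,0,0],0.65],[[0,0,-1],[0,0,0],0.65],[[0,0,-1],[0,0,0],0.65],[[0,0,-1],[0,0,0],0.65],[[0,0,-1],[0,0,0],0.65],[[0,0,0],[0,0,0],0.65]]'
python3 -m pendant '[[[-0.5,0.7,-0.5],[0,0,0],0.65],[[-0.5,1,-0.5],[0,0,0],0.65],[[-0.5,1,0],[0,0,0],0.65],[[-0.5,1,0],[0,0,0],0.65],[[-0.5,1,0],[0,0,0],0.65],[[-0.5,1,0],[0,0,0],0.65],[[0,1,0],[0,0,0],0.65],[[0,1,0],[0,0,0],0.65],[[0,1,0],[0,0,0],0.65],[[0,0.6,0],[0,0,0],0.65],[[0,0,0],[0,0,0],0.65],[[0,0,0],[0,0,0],0.65]]' >/dev/null
python3 - <<'E'
from m import *
t=robot.read_camera("top")[:,:,::-1].astype(int); s=robot.read_camera("scene")[:,:,::-1].astype(int)
cv2.imwrite("pics/t3.png",t); cv2.imwrite("pics/s3.png",s)
K={"k1v":(.544,.092),"k2b":(.5735,.0115),"k3v":(.4925,-.020),"k4b":(.462,.0627)}
for n,im in (("top",t),("scene",s)):
  for k,(x,y) in K.items():
    h=.057 if k[2]=="v" else .046
    b,tp=proj(n,(x,y,.049)),proj(n,(x,y,.049+h)); u,v=tp.round().astype(int)
    p=im[v-9:v+10,u-9:u+10]; m=(p[:,:,0]-p[:,:,2]>22) if k[2]=="v" else (p.max(2)<45)
    c=np.argwhere(m).mean(0)+[v-9,u-9] if m.any() else None
    print(n,k,"top pred",tp.round(1),"found",None if c is None else c[::-1].round(1),m.sum(), "px",im[v,u].tolist())
o=t[250:272,208:232]; m=o[:,:,0]-o[:,:,2]>15; print("odd",m.sum(),np.argwhere(m).mean(0)[::-1]+[208,250])
t0=cv2.imread("pics/top0.png").astype(int)
print("change pot/odd",abs(t-t0)[240:285,145:235].mean(), "tray+left",abs(t-t0)[150:300,0:235].mean())
# rotor angle: bottle/vial axes lean check with empties' expected
print(robot.get_state()["time"],robot.get_state()["position"])
E
```

```text
time: 25.05
position: [0.5761, 0.0119, 0.174]
ee_rot: [0.0, 1.0, 0.0, 0.003]
wrist_force: [1.5, 0.7, 0.4]
grip_width: 0.032
grip_force: 0.0
top k1v top pred [326.6 211.3] found [326.5 211.6] 46 px [123, 111, 91]
top k2b top pred [361.7 199.1] found [361.4 201.4] 135 px [27, 26, 27]
top k3v top pred [377.7 232.8] found [378.6 233.4] 42 px [121, 109, 90]
top k4b top pred [340.6 248. ] found [339.6 251.3] 153 px [33, 31, 29]
scene k1v top pred [312.2 212. ] found [312.  213.4] 8 px [120, 112, 98]
scene k2b top pred [319.6 200.7] found [319.2 206.5] 35 px [88, 87, 82]
scene k3v top pred [355.  199.9] found [355.  200.8] 4 px [115, 106, 91]
scene k4b top pred [349.8 220.6] found [349.1 225.7] 52 px [38, 35, 33]
odd 26 [217.61538462 260.84615385]
change pot/odd 7.83917695473251 tray+left 6.794903073286052
26.15 [ 0.49837607 -0.21967227  0.19317513][ WARN:0@3.166] global loadsave.cpp:1063 imwrite_ Unsupported depth image for selected encoder is fallbacked to CV_8U.
```

Run:
```python
from m import *
s=cv2.imread("pics/s3.png"); s0=cv2.imread("pics/scene0.png"); t=cv2.imread("pics/t3.png"); t0=cv2.imread("pics/top0.png")
for k,(x,y) in {"k2b":(.5735,.0115),"k4b":(.462,.0627)}.items():
    for z in (.095,.082,.068): print(k,z,proj("scene",(x,y,z)).round(1))
    u,v=proj("scene",(x,y,.085)).astype(int)
    print(s[v-14:v+14,u-9:u+10].max(2))
for n,a,b,(x,y,w,h) in (("odd",s0,s,(265,300,35,35)),("pot",s0,s,(205,315,70,75)),("odd_t",t0,t,(205,248,30,28)),("pot_t",t0,t,(145,240,50,45))):
    A=cv2.cvtColor(a[y:y+h,x:x+w],6).astype(np.float32);B=cv2.cvtColor(b[y:y+h,x:x+w],6).astype(np.float32); print(n,cv2.phaseCorrelate(A,B),abs(A-B).mean(),(B-A).mean())
```

```text
k2b 0.095 [319.6 200.7]
k2b 0.082 [319.5 205.4]
k2b 0.068 [319.4 210.5]
[[150 150 147 144 144 140 131 117 112 112 106  99 103 112 119 127 136 141
  144]
 [142 140 131 121 117 113 106 100 102 110 115 122 132 141 145 149 153 154
  154]
 [113 110 105 101 103 109 115 122 132 140 144 147 152 155 155 155 156 156
  156]
 [100 105 113 119 128 139 143 147 152 155 156 157 158 157 155 154 155 155
  156]
 [128 138 144 147 150 155 156 156 157 158 158 159 159 159 157 155 155 154
  156]
 [151 156 158 158 158 158 158 157 157 158 159 159 159 159 159 157 156 156
  157]
 [159 159 160 159 159 158 157 157 158 159 159 159 159 158 158 159 158 157
  157]
 [159 160 160 160 158 156 156 158 160 160 160 159 159 157 158 158 158 158
  159]
 [159 160 160 160 158 157 158 160 159 159 160 160 157 157 158 160 159 160
  160]
 [160 161 160 158 157 159 161 159 154 151 155 159 159 159 160 160 161 160
  159]
 [154 159 161 160 160 160 156 149 136 124 134 148 155 159 160 161 160 160
  160]
 [141 151 157 160 161 158 142 114  91  78  88 109 134 153 160 161 161 159
  159]
 [134 138 146 154 159 156 131  80  46  38  43  62 103 14
[... 3242 characters left out ...]
111 139
  150]
 [105 112 118 118 109  99  80  49  26  21  21  23  44  77  97 107 122 135
  140]
 [113  99 103 111 116 114  99  76  63  66  70  71  74  91 112 120 120 119
  126]
 [119  95  90  97 104 106 104 102 104 111 117 117 110 103 105 108 104 103
  117]
 [117  93  88  90  94  96  99 102 105 110 113 113 108 101  97  96  94  99
  119]]
odd ((-0.020379875832084338, -0.017744005229452853), 1.0006400127377775) 2.5518367 2.5518367
pot ((0.0027167370027996185, 0.4987035101482462), 1.0110563430079706) 2.464381 2.464381
odd_t ((-0.028426145027447447, 0.03196511099061006), 0.9910897629790836) 8.313095 8.310715
pot_t ((0.007914152189993473, 0.513651354663466), 1.0003622647391426) 7.4164443 7.412889
```

The numbers check out: both stoppers and both caps sit at the predicted heights and positions and stand upright, and the odd vial and pot haven't moved. Handing in.

```bash
python3 -c "
from workcell import robot
print(robot.hand_in())"
```

```text
the job is handed in; nothing more can be done
None
```

Handed in at about 26 s: the tall vials stand in facing buckets 1 and 3 and the dark bottles in 2 and 4, all upright by image measurement, with the odd vial and cotton pot unmoved; I viewed 16 pictures, over your limit of 14.

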